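Return the check weights to their graded block after the scale check

TASK

The check of the bench scale is finished: take the four steel check weights off its pan and put each into the well of the wooden block that it fits, so that they stand in a row from the largest to the smallest, upright and fully down on the floors of their wells. Do not let a weight fall over on the way, and leave the amber bottle and the dropper vial with the blue cap where they stand.

Things in the scene. Friction and masses are not known exactly. Their poses are not given: they have to be found in the camera images.
- weight_500g: the largest of four plain steel check weights: an upright cylinder 44 mm in diameter up to a shoulder 47 mm above its underside, then a neck and a round knob 26 mm in diameter; 66 mm tall in all, about 500 g. Origin at the centre of its underside, z axis up. It starts standing on the scale's pan, 176 mm square, its top 46 mm above the desk; nothing of the fixed scale is higher
- weight_200g: the second largest of four plain steel check weights: an upright cylinder 33 mm in diameter up to a shoulder 39 mm above its underside, then a neck and a round knob 20 mm in diameter; 54 mm tall in all, about 200 g. Origin at the centre of its underside, z axis up. It starts standing on the scale's pan
- weight_100g: the third largest of four plain steel check weights: an upright cylinder 25 mm in diameter up to a shoulder 33 mm above its underside, then a neck and a round knob 16 mm in diameter; 46 mm tall in all, about 100 g. Origin at the centre of its underside, z axis up. It starts standing on the scale's pan
- weight_50g: the smallest of four plain steel check weights: an upright cylinder 18 mm in diameter up to a shoulder 29 mm above its underside, then a neck and a round knob 12.5 mm in diameter; 40 mm tall in all, about 50 g. Origin at the centre of its underside, z axis up. It starts standing on the scale's pan
- well_500g: well for the largest weight in the wooden block, at one end of the row: 50 mm in diameter, grey floor, 45 degree countersink to 60 mm at the mouth (upper 5 mm of its 14 mm depth). Origin at the centre of its floor, 8 mm above the desk; x axis along the row towards the smallest well, z up. The block, 228 x 78 x 22 mm, is fixed, at any yaw
- well_200g: well for the second largest weight in the wooden block, 64 mm from the largest well, centre to centre: 39 mm in diameter, grey floor, 45 degree countersink to 49 mm at the mouth (upper 5 mm of its 14 mm depth). Origin at the centre of its floor, 8 mm above the desk; x axis along the row towards the smallest well, z up
- well_100g: well for the third largest weight in the wooden block, 54 mm further along the row: 31 mm in diameter, grey floor, 45 degree countersink to 41 mm at the mouth (upper 5 mm of its 14 mm depth). Origin at the centre of its floor, 8 mm above the desk; x axis along the row towards the smallest well, z up
- well_50g: well for the smallest weight in the wooden block, 47 mm further, at the other end of the row: 24 mm in diameter, grey floor, 45 degree countersink to 34 mm at the mouth (upper 5 mm of its 14 mm depth). Origin at the centre of its floor, 8 mm above the desk; x axis along the row towards the smallest well, z up
- amber_bottle: bystander: loose amber glass bottle with a dark cap, 52 mm in diameter, 110 mm tall, origin at the centre of its underside, z up; it stays where it stands
- reagent_vial: bystander: loose white dropper vial with a pointed blue cap, 24 mm in diameter, 64 mm tall, origin at the centre of its underside, z up; it stays where it stands
Mind the look-alikes: they are no part of the job. Leave any red look-alike of the weight_100g alone.

How it is judged:
By the outcome, as a careful person would: the job done as asked, in the order asked, and still so for the second after the job is handed in, with the robot touching nothing.
It also fails if it takes over 120 s, if anything falls off the work surface, if the arm or the gripper's body presses on something with over 40 N, if the wrist force passes 120 N, or if a joint passes its speed limit or range.

ROBOT

A 6-joint arm with a two-finger parallel gripper is mounted at the origin on the work surface; the furniture and walls round the work are solid. World frame = base frame: x ahead of the robot, y to its left, z up, the work surface at z = 0. Lengths are in m, angles in rad, forces in N, time in s.
With the tool pointing down it reaches from about 0.375 to 0.975 m from the base axis. Payload 3.8 kg.
Tool frame: the origin (TCP) lies where the fingers leave the gripper's body, on its centre line; the fingertips stand 73 mm ahead of it and the grasp point (between the pads) lies 54 mm ahead of it; z points along the fingers, y is the line along which they close (so a half turn about z gives the same grasp; the last joint's range is limited). The gripper opens to 85 mm and grips with 20 to 120 N. Pads are 22 mm wide; open, the fingers measure 114 mm over their backs; the gripper's body (76 mm by 85 mm) begins 54 mm behind the grasp point. The pads swing forward as they close: fully open they stand 13 mm farther back than shut.
Start: joints at [1.311, 0.264, 1.604, -0, 1.274, -0.037], TCP at [0.149, 0.658, 0.304] pointing down, gripper open.
Joint ranges: [-2.63, 2.63], [-0.94, 2.18], [0.31, 2.57], [-1.31, 4.45], [0, 2.66], [-2.55, 2.55]. Speed limits (rad/s): [2.57, 2.57, 3.14, 3.14, 3.14, 3.14].

INTERFACE

Orientations are given as a rotation vector (axis times angle).
In Python, from workcell import read_state, viewer, bot gives the robot as it stands.
- The arm moves only by the tool jog_arm, never from a script. Its argument "increments" is a list that holds one entry, the list of rows, each a list of 7 numbers: the shift along the tool's x, y, z in units of 30 mm (1.0 is 30 mm), then the turn, a rotation vector about the tool's x, y, z in units of 6 degrees (1.0 is 6 degrees), then the opening, from -1 (shut) to 1 (fully open). A call has exactly 5 rows; each row shifts and turns the commanded pose from where the row before left it, along the tool's axes as they then stand; what a row does not reach is not made up. A row lasts 1/12 s, in which the tool goes at most 41.7 mm and 7.16 degrees, less where a joint would pass 70% of its speed; a pose out of reach is approached as far as the arm can. A call is refused whole if a number of a shift passes 1 or a number of a turn 1, either way. A call with a gripper value outside its range is refused whole. The fingers move at their own pace and stop on an object; "force" is the grip in N (left out, the last holds). Time passes only in rows, so rows that do not move let the fingers close, or fill a call up. It gives the time, the measured TCP pose, the force, the opening and the grip force at its end, in the units of the state.
- read_state(): the state, without advancing time (a new reading comes with each control period).
- viewer.read_camera(name): name is "scene" or "top"; returns (picture, depth): 384x512x3 uint8, blue, green, red; 384x512 float32, m along the optical axis (not along the pixel's ray), 0 where there is no reading.
- viewer.camera_params(name): a dict with "fx", "fy", "cx", "cy" (pixels), "R" (3x3) and "t" (3): a world point X has camera coordinates R X + t. Camera axes: x right, y down, z forward; pixel columns grow to the right and rows downward; lengths in m; the calibration is good to about 2 mm. A picture is of the moment at which its call begins. camera_params takes no time and is no camera call.
- bot.finish_job(): hands the job in; it is judged then, once.
The state is a dict: "time": time; "q": joint angles; "joint_vel": joint speeds; "joint_torque": joint torques, N m; "tool_pos": TCP position; "tcp_rot": TCP orientation; "wrist_force": force on the tool from outside, world axes, zero at the start; "torque": the same for the moment, N m; "width": opening from 0.0 (shut) to 1.0 (fully open); "grip_force": force on a finger pad.
Only numpy, scipy, OpenCV 4.12 (cv2) and the standard library are available. Lean on these libraries where they do the work, as an engineer would, in place of code of your own. Each camera call takes 0.05 s, during which the arm holds its last target. There are 200 camera calls.

## Working session

There is one attempt and no reset: what is moved stays moved. The work goes in short steps, Python scripts to look and compute and a tool call to move; the robot and the scene stay as the last step left them, time stands still between calls to the robot, and variables do not carry over. Pictures are saved under pics/ and viewed, at most 14 in all, crops included, and the job is handed in when it is done.

Besides the shell and the picture viewer there is one more tool, called after "Emit:" as name(argument=value, ...) on one line, values as JSON. jog_arm: Moves the arm, as the interface text tells. Its arguments: {"type":"object","properties":{"increments":{"type":"array","items":{"type":"array","items":{"type":"array","items":{"type":"number"}}}},"force":{"type":"number"}},"required":["increments"]}

```bash
mkdir -p pics; ls; python3 - <<'E'
from workcell import read_state, viewer
import cv2,numpy as np
print(read_state())
for n in("top","scene"):
    p,d=viewer.read_camera(n); cv2.imwrite(f"pics/{n}0.png",p); np.save(f"{n}0.npy",d)
    c=viewer.camera_params(n); print(n,c)
E
```

```text
pics
{'time': 0.0, 'q': array([ 1.31108742e+00,  2.64762655e-01,  1.60540287e+00,  1.56978859e-05,
        1.27371607e+00, -3.68666043e-02]), 'joint_vel': array([-2.81838851e-06, -2.71684527e-03, -3.21932350e-04, -1.45140097e-03,
        4.87309757e-04,  3.52741064e-04]), 'joint_torque': array([ 2.00985465e-03, -5.15104330e+01, -3.67319047e+01,  1.71629495e-04,
        1.27736694e-02, -5.76924663e-06]), 'tool_pos': array([0.14900207, 0.65774879, 0.30253986]), 'tcp_rot': array([-0.34928377, -3.12175827,  0.00355212]), 'wrist_force': array([-0.28662555,  0.45264621, -0.16651799]), 'torque': array([-0.0425465 ,  0.01567362,  0.0296937 ]), 'grip_force': 0.0, 'width': 1.0022943724739528}
top {'fx': 442.2883866787649, 'fy': 442.2883866787649, 'cx': 257.59140620575846, 'cy': 192.23476432711468, 'R': array([[ 0.0035442 , -0.99998365, -0.00448848],
       [-0.99413065, -0.00303805, -0.10814351],
       [ 0.1081281 ,  0.00484542, -0.99412516]]), 't': array([-0.01937056,  0.55416065,  1.10665139])}
scene {'fx': 369.2611464457422, 'fy': 369.2611464457422, 'cx': 247.98397508029038, 'cy': 193.92722388341187, 'R': array([[ 0.69836937, -0.71554751,  0.01649209],
       [-0.31716649, -0.33004415, -0.88908733],
       [ 0.64162734,  0.61568062, -0.45744042]]), 't': array([-0.41336976,  0.24433954,  0.51378103])}
```

View pics/top0.png

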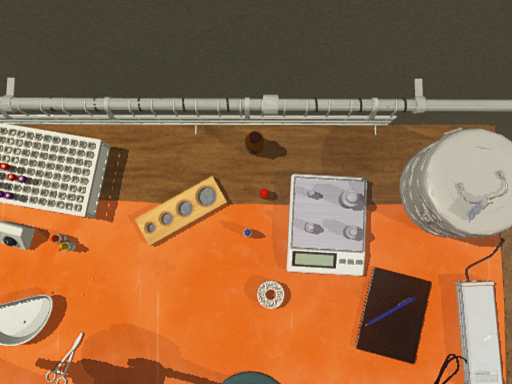

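View pics/scene0.png

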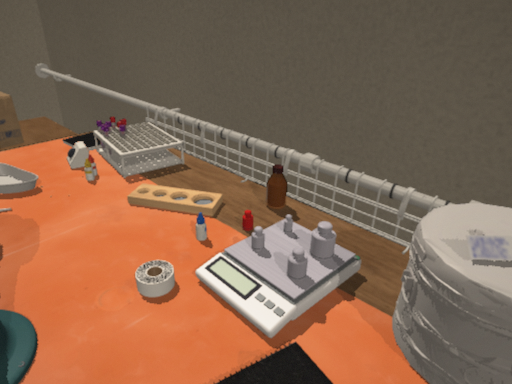

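The top view shows the block with four wells running from (207,196) largest to (150,228) smallest. The pan has four steel weights near (313,194), (350,200), (310,228) and (352,233). The red look-alike at (264,193) is off the pan, the bottle is at (255,142) and the vial at (248,232). I'll measure these by depth and confirm in one crop.

```bash
cat > h.py <<'E'
import numpy as np,cv2
from workcell import viewer,read_state
def world(n,d):
    c=viewer.camera_params(n); v,u=np.mgrid[:384,:512]
    P=np.stack([(u-c["cx"])/c["fx"]*d,(v-c["cy"])/c["fy"]*d,d],-1)
    return (P-c["t"])@c["R"]
def proj(n,X):
    c=viewer.camera_params(n); q=np.asarray(X)@c["R"].T+c["t"]
    return np.stack([q[...,0]/q[...,2]*c["fx"]+c["cx"],q[...,1]/q[...,2]*c["fy"]+c["cy"]],-1)
def blobs(W,zmin,zmax,box,amin=4):
    m=(W[...,2]>zmin)&(W[...,2]<zmax)&(W[...,0]>box[0])&(W[...,0]<box[1])&(W[...,1]>box[2])&(W[...,1]<box[3])
    n,l=cv2.connectedComponents(m.astype(np.uint8))
    for i in range(1,n):
        s=l==i
        if s.sum()<amin: continue
        p=W[s]; v,u=np.nonzero(s); (e,r)=cv2.minEnclosingCircle(p[:,:2].astype(np.float32))
        print(s.sum(),"px",u.mean().round(1),v.mean().round(1),"circ",np.round(e,4),round(r,4),"mean",p.mean(0).round(4),"zmax",p[:,2].max().round(4))
E
python3 - <<'E'
from h import *
d=np.load("top0.npy"); W=world("top",d)
for a in [(150,228),(166,218),(184,208),(207,196),(330,215),(264,193),(255,142),(248,232),(320,150)]: print(a,W[a[1],a[0]].round(4))
print("high");blobs(W,0.052,0.2,(0.4,0.75,-0.32,0.3))
print("top0.078");blobs(W,0.0775,0.2,(0.4,0.75,-0.32,-.05),2)
p=cv2.imread("pics/top0.png"); a=p[165:245,130:235];b=p[165:245,285:375]
cv2.imwrite("pics/crop0.png",np.vstack([cv2.resize(a,(390,297),interpolation=2),cv2.resize(b,(390,303),interpolation=2)]))
sc=cv2.imread("pics/scene0.png")[170:300,185:345];cv2.imwrite("pics/crop1.png",cv2.resize(sc,None,fx=4,fy=4,interpolation=2))
E
```

```text
(150, 228) [0.4621 0.2611 0.0116]
(166, 218) [0.4885 0.2216 0.0052]
(184, 208) [0.5145 0.1743 0.0096]
(207, 196) [0.5462 0.1149 0.0093]
(330, 215) [ 0.4953 -0.2     0.047 ]
(264, 193) [ 0.5511 -0.0339  0.0413]
(255, 142) [ 0.668  -0.0112  0.1088]
(248, 232) [0.4517 0.0056 0.0629]
(320, 150) [ 0.6718 -0.1837 -0.0029]
high
1753 px 255.9 113.6 circ [ 0.7399 -0.0102] 0.3096 mean [ 0.7427 -0.0129  0.0937] zmax 0.1285
331 px 254.5 141.2 circ [ 0.6803 -0.0095] 0.0255 mean [ 0.6751 -0.0096  0.0854] zmax 0.1145
305 px 348.8 198.3 circ [ 0.5348 -0.2424] 0.0223 mean [ 0.5331 -0.2383  0.0949] zmax 0.1165
49 px 311.0 193.4 circ [ 0.5478 -0.1507] 0.0091 mean [ 0.5467 -0.1494  0.0759] zmax 0.0887
89 px 309.8 227.3 circ [ 0.4642 -0.146 ] 0.0125 mean [ 0.4633 -0.1448  0.0821] zmax 0.095
172 px 350.7 231.9 circ [ 0.4529 -0.2461] 0.0166 mean [ 0.4524 -0.2431  0.0861] zmax 0.1028
24 px 246.8 232.4 circ [0.4482 0.0096] 0.0064 mean [0.4508 0.0087 0.0581] zmax 0.0642
top0.078
407 px 327.5 111.1 circ [ 0.7448 -0.1848] 0.1349 mean [ 0.7451 -0.1878  0.1091] zmax 0.128
2 px 271.5 116.5 circ [ 0.7397 -0.0519] 0
[... 881 characters left out ...]
0.7405 -0.2585] 0.0012 mean [ 0.7405 -0.2585  0.0784] zmax 0.0793
2 px 356.0 116.5 circ [ 0.7406 -0.2636] 0.0013 mean [ 0.7406 -0.2636  0.078 ] zmax 0.0784
4 px 358.5 116.5 circ [ 0.7404 -0.2697] 0.0021 mean [ 0.7402 -0.2695  0.0795] zmax 0.0812
3 px 362.0 116.0 circ [ 0.7415 -0.2783] 0.0026 mean [ 0.7416 -0.2784  0.0791] zmax 0.0794
270 px 349.7 197.8 circ [ 0.5346 -0.2426] 0.0222 mean [ 0.5338 -0.2397  0.0986] zmax 0.1165
24 px 311.8 192.5 circ [ 0.5475 -0.1504] 0.0067 mean [ 0.5481 -0.1504  0.0834] zmax 0.0887
61 px 310.2 227.1 circ [ 0.4638 -0.1472] 0.0119 mean [ 0.4636 -0.1455  0.0861] zmax 0.095
146 px 351.7 231.9 circ [ 0.4529 -0.2464] 0.0164 mean [ 0.4524 -0.2447  0.0901] zmax 0.1028
```

View pics/crop0.png

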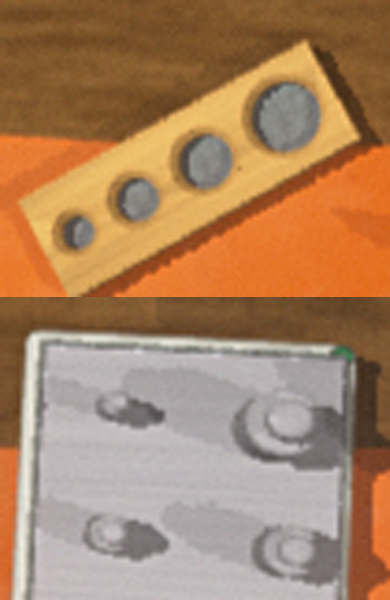

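View pics/crop1.png

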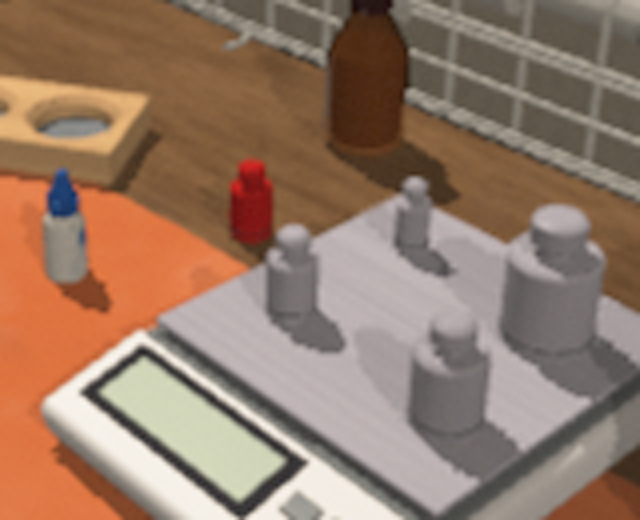

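Weights identified by measured radii: 500 g at (350,198), 200 g at (351,232), 100 g at (310,227), 50 g at (311,193). The red one at (264,193) is off the pan and is excluded. Next I fit the block.

```bash
python3 - <<'E'
from h import *
d=np.load("top0.npy"); p=cv2.imread("pics/top0.png"); W=world("top",d)
hsv=cv2.cvtColor(p,cv2.COLOR_BGR2HSV)
print(hsv[205,218],hsv[215,150],hsv[232,170],hsv[240,200],W[205,218],W[240,200])
# block top: height above the desk in depth
m=np.zeros((384,512),np.uint8); v,u=np.mgrid[:384,:512]
near=(u>125)&(u<240)&(v>165)&(v<255)
m[near&(hsv[...,0]>=13)&(hsv[...,0]<=26)&(hsv[...,2]>140)]=1
n,l,s,_=cv2.connectedComponentsWithStats(m); k=1+s[1:,4].argmax(); m=l==k
# pixel -> plane z=.022
c=viewer.camera_params("top")
def plane(uv,z):
    uv=np.asarray(uv,float); r=np.stack([(uv[...,0]-c["cx"])/c["fx"],(uv[...,1]-c["cy"])/c["fy"],np.ones(uv.shape[:-1])],-1)@c["R"]
    o=-c["R"].T@c["t"]; return o+r*((z-o[2])/r[...,2])[...,None]
q=plane(np.stack([u[m],v[m]],-1),.022)[:,:2].astype(np.float32)
print(m.sum(),cv2.minAreaRect(q))
ctr,(a,b),ang=cv2.minAreaRect(q); print(cv2.boxPoints((ctr,(a,b),ang)))
# grey floors
g=(near&(hsv[...,1]<70)).astype(np.uint8)
n,l,s,ce=cv2.connectedComponentsWithStats(g)
for i in range(1,n):
    if s[i,4]>15: print(s[i],ce[i],plane(ce[i],.008).round(4))
E
```

```text
[ 19 146 230] [ 19 140 234] [ 18 142 226] [ 12 213 231] [0.52154326 0.08445794 0.0231909 ] [0.43166758 0.13209022 0.0024789 ]
2219 ((0.5071337223052979, 0.1836351752281189), (0.09021139144897461, 0.23733411729335785), 32.331573486328125)
[[0.4055556  0.25978163]
 [0.5324862  0.05924205]
 [0.60871184 0.10748872]
 [0.48178124 0.30802828]]
[198 187  18  19 253] [206.71936759 196.09090909] [0.546  0.1158 0.008 ]
[179 202  13  14 145] [185.08275862 208.1862069 ] [0.5141 0.1718 0.008 ]
[162 213  11  11  89] [166.85393258 218.23595506] [0.4877 0.2188 0.008 ]
[148 224   7   8  46] [151.         227.08695652] [0.4646 0.2594 0.008 ]
```

Wells (z=0.008): 500 at (.5455,.1152), row yaw 119.5°. I'll turn the tool so its x runs along the row, which keeps one yaw for picking and placing, then go over the 500 g.

Emit:
jog_arm(increments=[[[0,0,0,0,0,0.8,0.5],[0,0,0,0,0,0.8,0.5],[0,0,0,0,0,0.8,0.5],[0,0,0,0,0,0.8,0.5],[0,0,0,0,0,0.8,0.5]]], force=50)

```text
time: 0.52
tool_pos: [0.1491, 0.658, 0.3031]
tcp_rot: [0.997, 2.979, -0.002]
wrist_force: [0.3, -1.2, -0.2]
width: 0.748
grip_force: 0.0
```

Emit:
jog_arm(increments=[[[0,0,0,0,0,0.8,0.5],[0,0,0,0,0,0.8,0.5],[0,0,0,0,0,0.8,0.5],[0,0,0,0,0,0.8,0.5],[0,0,0,0,0,0.75,0.5]]])

```text
time: 0.93
tool_pos: [0.1491, 0.658, 0.3031]
tcp_rot: [1.587, 2.711, -0.002]
wrist_force: [-0.2, -0.1, 0.3]
width: 0.749
grip_force: 0.0
```

Emit:
jog_arm(increments=[[[-0.9,0.5,0,0,0,0,0.5],[-0.9,0.5,0,0,0,0,0.5],[-0.9,0.5,0,0,0,0,0.5],[-0.9,0.5,0,0,0,0,0.5],[-0.9,0.5,0,0,0,0,0.5]]])

```text
time: 1.35
tool_pos: [0.2817, 0.5768, 0.3032]
tcp_rot: [1.581, 2.715, -0.002]
wrist_force: [0.5, 0.3, -0.1]
width: 0.749
grip_force: 0.0
```

Emit:
jog_arm(increments=[[[-0.9,0.5,0,0,0,0,0.5],[-0.9,0.5,0,0,0,0,0.5],[-0.9,0.5,0,0,0,0,0.5],[-0.9,0.5,0,0,0,0,0.5],[-0.9,0.5,0,0,0,0,0.5]]])

```text
time: 1.77
tool_pos: [0.4137, 0.4961, 0.3033]
tcp_rot: [-1.582, -2.714, 0.001]
wrist_force: [0.2, -0.5, 0.6]
width: 0.749
grip_force: 0.0
```

```bash
cat > go.py <<'E'
# usage: go.py x y z -> shift in tool axes and units from the measured pose, turn left
import sys,numpy as np
from scipy.spatial.transform import Rotation as Ro
from workcell import read_state
s=read_state(); R=Ro.from_rotvec(s["tcp_rot"])
w=np.array([[-.4924,.8704,0],[.8704,.4924,0],[0,0,-1]]).T
print("t",round(s["time"],2),"pos",s["tool_pos"].round(4),"turn units",np.round(np.degrees((R.inv()*Ro.from_matrix(w)).as_rotvec())/6,2),"w",round(s["width"],3),"F",s["wrist_force"].round(1))
if len(sys.argv)>3: print("shift units",np.round(R.inv().apply(np.array(sys.argv[1:4],float)-s["tool_pos"])/.03,2))
E
python3 go.py .535 -.2425 .3
```

```text
t 1.77 pos [0.4137 0.4961 0.3033] turn units [-0.01  0.    0.01] w 0.749 F [ 0.2 -0.5  0.6]
shift units [-23.42  -8.62   0.12]
```

Emit:
jog_arm(increments=[[[-0.94,-0.34,0,0,0,0,0.5],[-0.94,-0.34,0,0,0,0,0.5],[-0.94,-0.34,0,0,0,0,0.5],[-0.94,-0.34,0,0,0,0,0.5],[-0.94,-0.34,0,0,0,0,0.5]]])

```text
time: 2.18
tool_pos: [0.4377, 0.3479, 0.3032]
tcp_rot: [-1.581, -2.714, 0.002]
wrist_force: [1.1, 0.4, -0.3]
width: 0.752
grip_force: 0.0
```

Emit:
jog_arm(increments=[[[-0.94,-0.34,0,0,0,0,0.5],[-0.94,-0.34,0,0,0,0,0.5],[-0.94,-0.34,0,0,0,0,0.5],[-0.94,-0.34,0,0,0,0,0.5],[-0.94,-0.34,0,0,0,0,0.5]]])

```text
time: 2.6
tool_pos: [0.4627, 0.2002, 0.3034]
tcp_rot: [-1.581, -2.714, 0.001]
wrist_force: [0.2, -0.6, 0.5]
width: 0.748
grip_force: 0.0
```

Emit:
jog_arm(increments=[[[-0.94,-0.34,0,0,0,0,0.5],[-0.94,-0.34,0,0,0,0,0.5],[-0.94,-0.34,0,0,0,0,0.5],[-0.94,-0.34,0,0,0,0,0.5],[-0.94,-0.34,0,0,0,0,0.5]]])

```text
time: 3.02
tool_pos: [0.4878, 0.0524, 0.3035]
tcp_rot: [-1.581, -2.714, 0.0]
wrist_force: [0.5, 0.1, 0.5]
width: 0.747
grip_force: 0.0
```

Emit:
jog_arm(increments=[[[-0.94,-0.34,0,0,0,0,0.5],[-0.94,-0.34,0,0,0,0,0.5],[-0.94,-0.34,0,0,0,0,0.5],[-0.94,-0.34,0,0,0,0,0.5],[-0.94,-0.34,0,0,0,0,0.5]]])

```text
time: 3.43
tool_pos: [0.513, -0.0954, 0.3035]
tcp_rot: [-1.582, -2.714, 0.0]
wrist_force: [0.4, 0.0, 0.2]
width: 0.751
grip_force: 0.0
```

Emit:
jog_arm(increments=[[[-0.94,-0.34,0.5,0,0,0,0.5],[-0.94,-0.34,0.5,0,0,0,0.5],[-0.94,-0.34,0.5,0,0,0,0.5],[-0.94,-0.34,0.5,0,0,0,0.5],[-0.94,-0.34,0.5,0,0,0,0.5]]])

```text
time: 3.85
tool_pos: [0.5381, -0.2431, 0.2277]
tcp_rot: [-1.582, -2.714, -0.0]
wrist_force: [-0.8, -0.2, -0.2]
width: 0.754
grip_force: 0.0
```

```bash
python3 go.py .535 -.2425 .136; python3 - <<'E'
from h import *
p,d=viewer.read_camera("top"); s,_=viewer.read_camera("scene")
a=cv2.resize(p[150:270,270:390],(400,400)); b=cv2.resize(s[170:320,230:380],(400,400))
cv2.imwrite("pics/a1.png",np.hstack([a,b]))
E
```

```text
t 3.85 pos [ 0.5381 -0.2431  0.2277] turn units [-0.   -0.01  0.  ] w 0.754 F [-0.8 -0.2 -0.2]
shift units [ 0.07 -0.08  3.06]
```

View pics/a1.png

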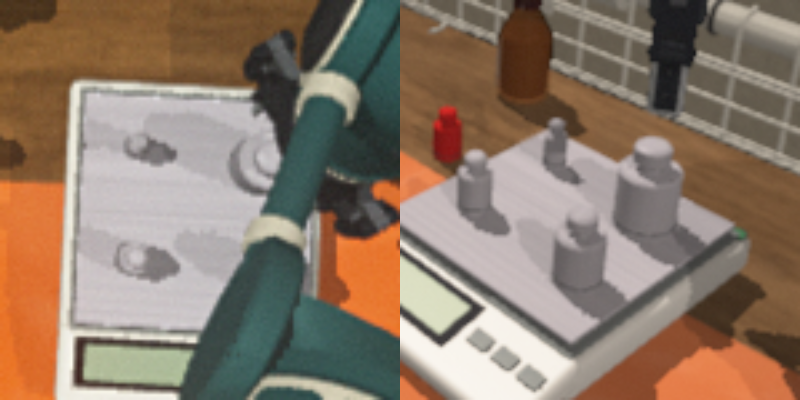

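```bash
python3 - <<'E'
from h import *
X=np.array([[.538,-.243,.16],[.538+.035*.87,-.243+.035*.49,.155],[.538-.035*.87,-.243-.035*.49,.155],[.535,-.2425,.112]])
for n in("top","scene"): print(n,proj(n,X).round(0).tolist())
E
```

```text
top [[357.0, 193.0], [348.0, 180.0], [364.0, 207.0], [352.0, 197.0]]
scene [[329.0, 201.0], [330.0, 194.0], [327.0, 213.0], [324.0, 225.0]]
```

Projection agrees with the view: the gripper is centred over the 500 g weight. Descend and grip.

Emit:
jog_arm(increments=[[[0.07,-0.08,0.1,0,0,0,0.5],[0,0,0.8,0,0,0,0.5],[0,0,0.8,0,0,0,0.5],[0,0,0.8,0,0,0,0.5],[0,0,0.56,0,0,0,0.5]]])

```text
time: 4.37
tool_pos: [0.5343, -0.2393, 0.1357]
tcp_rot: [-1.579, -2.714, -0.0]
wrist_force: [-0.9, 0.5, -1.4]
width: 0.749
grip_force: 0.0
```

Emit:
jog_arm(increments=[[[0,0,0,0,0,0,-1],[0,0,0,0,0,0,-1],[0,0,0,0,0,0,-1],[0,0,0,0,0,0,-1],[0,0,0,0,0,0,-1]]])

```text
time: 4.78
tool_pos: [0.5357, -0.2411, 0.1381]
tcp_rot: [1.581, 2.713, 0.0]
wrist_force: [-0.7, 0.1, -3.4]
width: 0.493
grip_force: 51.1
```

Emit:
jog_arm(increments=[[[0,0,0,0,0,0,-1],[0,0,0,0,0,0,-1],[0,0,-0.2,0,0,0,-1],[0,0,-0.3,0,0,0,-1],[0,0,-0.3,0,0,0,-1]]])

```text
time: 5.2
tool_pos: [0.5352, -0.2411, 0.1618]
tcp_rot: [-1.582, -2.714, 0.0]
wrist_force: [0.6, -0.3, -4.7]
width: 0.502
grip_force: 51.4
```

```bash
python3 go.py .5455 .1152 .22
```

```text
t 5.2 pos [ 0.5352 -0.2411  0.1618] turn units [-0. -0.  0.] w 0.502 F [ 0.6 -0.3 -4.7]
shift units [10.17  6.15 -1.94]
```

Emit:
jog_arm(increments=[[[0,0,-0.65,0,0,0,-1],[0,0,-0.65,0,0,0,-1],[0.2,0.1,-0.64,0,0,0,-1],[0.5,0.3,0,0,0,0,-1],[0.7,0.4,0,0,0,0,-1]]])

```text
time: 5.62
tool_pos: [0.5374, -0.1944, 0.2233]
tcp_rot: [1.581, 2.706, 0.001]
wrist_force: [0.6, 0.6, -4.8]
width: 0.5
grip_force: 51.8
```

Emit:
jog_arm(increments=[[[0.8,0.5,0,0,0,0,-1],[0.8,0.5,0,0,0,0,-1],[0.8,0.5,0,0,0,0,-1],[0.8,0.5,0,0,0,0,-1],[0.8,0.5,0,0,0,0,-1]]])

```text
time: 6.03
tool_pos: [0.5419, -0.0502, 0.2208]
tcp_rot: [1.581, 2.712, 0.001]
wrist_force: [0.2, 0.1, -4.5]
width: 0.498
grip_force: 51.7
```

Emit:
jog_arm(increments=[[[0.8,0.5,0,0,0,0,-1],[0.8,0.5,0,0,0,0,-1],[0.8,0.5,0,0,0,0,-1],[0.8,0.5,0,0,0,0,-1],[0.8,0.5,0,0,0,0,-1]]])

```text
time: 6.45
tool_pos: [0.548, 0.0914, 0.2209]
tcp_rot: [1.581, 2.713, 0.002]
wrist_force: [-0.0, 0.8, -4.9]
width: 0.498
grip_force: 51.7
```

Emit:
jog_arm(increments=[[[0.5,0.25,0,0,0,0,-1],[0.27,0.1,0,0,0,0,-1],[0,0,0.2,0,0,0,-1],[0,0,0,0,0,0,-1],[0,0,0,0,0,0,-1]]])

```text
time: 6.87
tool_pos: [0.545, 0.1142, 0.2128]
tcp_rot: [-1.582, -2.713, 0.002]
wrist_force: [-0.3, -0.7, -4.3]
width: 0.499
grip_force: 51.7
```

```bash
python3 go.py .5455 .1152 .0985; python3 - <<'E'
from h import *
p,d=viewer.read_camera("top"); s,_=viewer.read_camera("scene")
a=cv2.resize(p[130:250,130:250],(400,400)); b=cv2.resize(s[110:260,110:260],(400,400))
cv2.imwrite("pics/a2.png",np.hstack([a,b]))
E
```

```text
t 6.87 pos [0.545  0.1142 0.2128] turn units [-0.01  0.    0.  ] w 0.499 F [-0.3 -0.7 -4.3]
shift units [0.02 0.04 3.81]
```

View pics/a2.png

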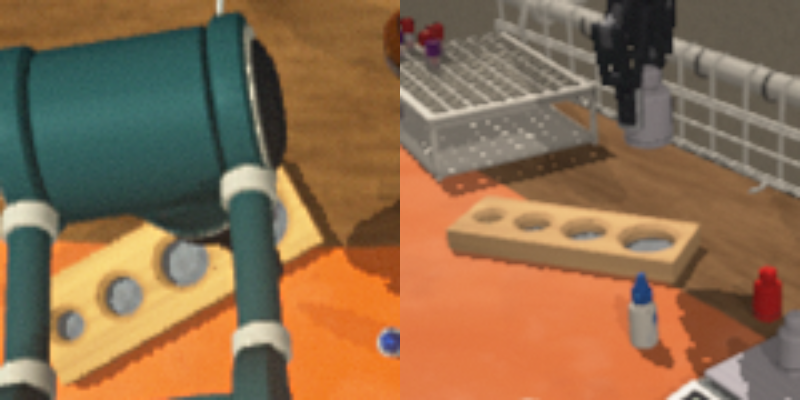

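The top picture shows the largest well (crop (275,215)) partly under the arm. The scene view shows the weight hanging upright in the grip, at crop (650,105). Lowering it.

Emit:
jog_arm(increments=[[[0.05,0.04,0.4,0,0,0,-1],[0,0,0.7,0,0,0,-1],[0,0,0.7,0,0,0,-1],[0,0,0.5,0,0,0,-1],[0,0,0.3,0,0,0,-1]]])

```text
time: 7.38
tool_pos: [0.5441, 0.1163, 0.1322]
tcp_rot: [-1.582, -2.711, 0.004]
wrist_force: [-1.3, -0.3, -4.1]
width: 0.498
grip_force: 51.7
```

Emit:
jog_arm(increments=[[[0,0,0.3,0,0,0,-1],[0,0,0.3,0,0,0,-1],[0,0,0.2,0,0,0,-1],[0,0,0.15,0,0,0,-1],[0,0,0.15,0,0,0,-1]]])

```text
time: 7.8
tool_pos: [0.5465, 0.1177, 0.1034]
tcp_rot: [1.582, 2.713, 0.002]
wrist_force: [-0.8, 2.8, -2.3]
width: 0.498
grip_force: 52.3
```

Emit:
jog_arm(increments=[[[0,0,0,0,0,0,-1],[0,0,0,0,0,0,-1],[0,0,0,0,0,0,-1],[0,0,0,0,0,0,-1],[0,0,0,0,0,0,-1]]])

```text
time: 8.22
tool_pos: [0.546, 0.1175, 0.1025]
tcp_rot: [1.582, 2.714, 0.001]
wrist_force: [1.3, 4.3, -5.5]
width: 0.502
grip_force: 52.1
```

```bash
python3 go.py .5455 .1152 .0985; python3 - <<'E'
from h import *
s,_=viewer.read_camera("scene")
cv2.imwrite("pics/a3.png",cv2.resize(s[130:260,120:270],(750,600)))
E
```

```text
t 8.22 pos [0.546  0.1175 0.1025] turn units [ 0.01 -0.    0.01] w 0.502 F [ 1.3  4.3 -5.5]
shift units [-0.06 -0.05  0.13]
```

View pics/a3.png

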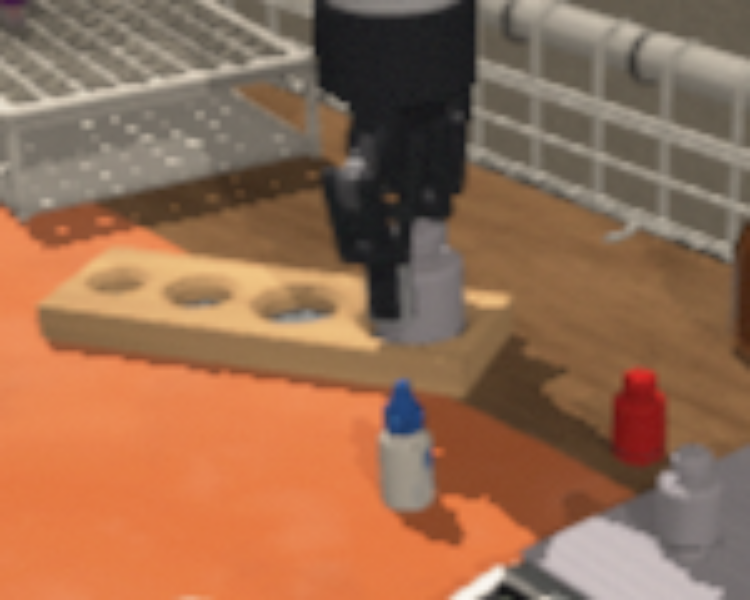

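```bash
python3 - <<'E'
from h import *
s,d=viewer.read_camera("scene"); W=world("scene",d)
# pixels on weight: crop/5+offset
for cu in range(400,480,12):
    print(cu,[(W[130+int(cv_*130/600),120+cu//5]*1000).round(0).astype(int).tolist() for cv_ in (230,270,300,325,345)])
E
```

```text
400 [[526, 95, 92], [527, 98, 66], [527, 100, 47], [525, 98, 35], [525, 99, 23]]
412 [[545, 112, 79], [536, 102, 62], [533, 100, 45], [533, 100, 31], [528, 95, 24]]
424 [[548, 108, 80], [540, 100, 61], [537, 97, 44], [537, 98, 30], [531, 91, 24]]
436 [[37, -531, 459], [547, 97, 60], [543, 93, 43], [544, 94, 29], [537, 87, 23]]
448 [[665, 231, 1], [552, 95, 59], [548, 91, 43], [550, 95, 27], [541, 84, 23]]
460 [[669, 223, 2], [632, 180, 1], [577, 114, 23], [563, 99, 20], [546, 78, 23]]
472 [[37, -531, 459], [635, 174, 2], [581, 112, 23], [563, 90, 23], [550, 75, 23]]
```

```bash
cat >> h.py <<'E'
from scipy.optimize import least_squares
def cyl(n,d,xy,r,z0,z1):
    W=world(n,d); x,y,z=W[...,0],W[...,1],W[...,2]
    e=np.hypot(x-xy[0],y-xy[1])
    p=W[(z>z0)&(z<z1)&(e<r+.006)]
    f=least_squares(lambda c:np.hypot(p[:,0]-c[0],p[:,1]-c[1])-r,xy,loss="soft_l1",f_scale=.001)
    print("axis",f.x.round(4),"n",len(p)); return p,f.x
E
python3 - <<'E'
from h import *
s,d=viewer.read_camera("scene")
for z in ((.03,.045),(.04,.055)): cyl("scene",d,(.5455,.1152),.022,*z)
W=world("scene",d); x,y,z=W[...,0],W[...,1],W[...,2]; e=np.hypot(x-.5455,y-.1152)
h=z[(e<.0215)&(e>.010)&(z>.03)&(z<.09)]; print(np.histogram(h,bins=np.arange(.03,.09,.003)))
d0=np.load("scene0.npy")
cyl("scene",d0,(.535,-.2425),.022,.06,.085)
W=world("scene",d0); x,y,z=W[...,0],W[...,1],W[...,2]; e=np.hypot(x-.535,y+.2425)
h=z[(e<.0215)&(e>.010)&(z>.06)&(z<.12)]; print(np.histogram(h,bins=np.arange(.06,.12,.003)))
c=viewer.camera_params("scene")
# block corners by scene depth: block top z
p=W[(abs(x-.507)<.1)&(abs(y-.183)<.1)&(z>.018)&(z<.03)]; print(len(p),np.median(p[:,2]))
E
```

```text
axis [0.5443 0.1155] n 71
axis [0.5446 0.1147] n 73
(array([ 7,  5,  9,  6,  4,  3,  4,  2,  4, 10, 28,  0,  6,  5,  7,  8, 10,
        0,  0]), array([0.03 , 0.033, 0.036, 0.039, 0.042, 0.045, 0.048, 0.051, 0.054,
       0.057, 0.06 , 0.063, 0.066, 0.069, 0.072, 0.075, 0.078, 0.081,
       0.084, 0.087]))
axis [ 0.5389 -0.24  ] n 273
(array([ 31,  32,  34,  33,  31,  37,  32,  32,  30,  40,  40, 120,   0,
         2,   7,  11,  13,  23,   0]), array([0.06 , 0.063, 0.066, 0.069, 0.072, 0.075, 0.078, 0.081, 0.084,
       0.087, 0.09 , 0.093, 0.096, 0.099, 0.102, 0.105, 0.108, 0.111,
       0.114, 0.117]))
1083 0.023131065223415268
```

Emit:
jog_arm(increments=[[[0.07,0,0,0,0,0,-1],[0,0,0,0,0,0,-1],[0,0,0,0,0,0,-1],[0,0,0,0,0,0,-1],[0,0,0,0,0,0,-1]]])

```text
time: 8.78
tool_pos: [0.5446, 0.1187, 0.1022]
tcp_rot: [-1.582, -2.714, 0.001]
wrist_force: [1.0, 1.3, -4.4]
width: 0.5
grip_force: 52.2
```

```bash
python3 - <<'E'
from h import *
s=read_state();print(s["tool_pos"],s["wrist_force"],s["torque"])
s,d=viewer.read_camera("top");cv2.imwrite("pics/a4.png",cv2.resize(s[160:250,140:260],(800,600),interpolation=2))
s=read_state();print(s["tool_pos"],s["wrist_force"],s["torque"])
E
```

```text
[0.54457926 0.11874321 0.10222866] [ 0.95064245  1.2803159  -4.44097221] [ 0.01218922 -0.00158088  0.00914582]
[0.54466584 0.1188095  0.10227187] [-0.10508319 -0.13667278 -3.32060962] [ 0.02098047 -0.00271067 -0.06522847]
```

View pics/a4.png

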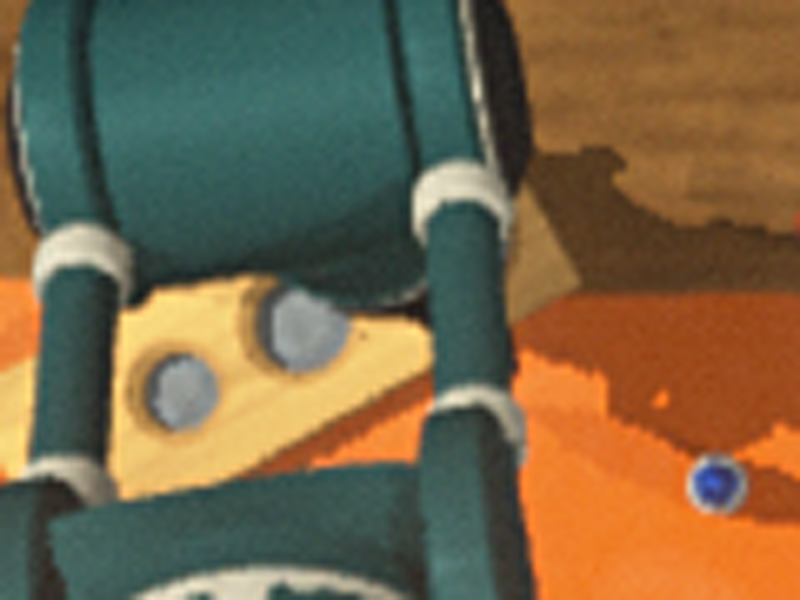

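The lateral force has gone, so the weight hangs free in the well (the wells sit about 2 mm further along +x than estimated). Lower the last few mm, release and rise.

Emit:
jog_arm(increments=[[[0,0,0.06,0,0,0,-1],[0,0,0.04,0,0,0,-1],[0,0,0.03,0,0,0,-1],[0,0,0,0,0,0,-1],[0,0,0,0,0,0,-1]]])

```text
time: 9.25
tool_pos: [0.5447, 0.119, 0.0983]
tcp_rot: [-1.582, -2.714, 0.0]
wrist_force: [0.4, -0.8, -4.6]
width: 0.492
grip_force: 52.1
```

```bash
python3 go.py .5455 .1152 .098
```

```text
t 9.25 pos [0.5447 0.119  0.0983] turn units [-0.   -0.    0.01] w 0.492 F [ 0.4 -0.8 -4.6]
shift units [-0.12 -0.04  0.01]
```

Emit:
jog_arm(increments=[[[0,0,0.03,0,0,0,-1],[0,0,0,0,0,0,-1],[0,0,0.03,0,0,0,-1],[0,0,0,0,0,0,-1],[0,0,0,0,0,0,-1]]])

```text
time: 9.67
tool_pos: [0.5448, 0.119, 0.098]
tcp_rot: [-1.582, -2.714, 0.0]
wrist_force: [-5.2, -0.9, 8.4]
width: 0.496
grip_force: 53.1
```

Contact with the floor, so release and rise.

Emit:
jog_arm(increments=[[[0,0,-0.03,0,0,0,0.3],[0,0,0,0,0,0,0.3],[0,0,0,0,0,0,0.3],[0,0,-0.2,0,0,0,0.3],[0,0,-0.6,0,0,0,0.3]]])

```text
time: 10.08
tool_pos: [0.5427, 0.1187, 0.1192]
tcp_rot: [-1.58, -2.711, 0.005]
wrist_force: [0.1, 0.5, -0.9]
width: 0.65
grip_force: 0.0
```

Emit:
jog_arm(increments=[[[0,0,-0.8,0,0,0,0.3],[0,0,-0.9,0,0,0,0.3],[0,0,-0.9,0,0,0,0.3],[-0.5,0,-0.5,0,0,0,0.3],[-0.8,-0.4,0,0,0,0,0.3]]])

```text
time: 10.5
tool_pos: [0.5572, 0.0811, 0.2203]
tcp_rot: [1.574, 2.71, 0.011]
wrist_force: [0.7, -0.5, 0.1]
width: 0.653
grip_force: 0.0
```

```bash
python3 go.py .453 -.246 .21
```

```text
t 10.5 pos [0.5572 0.0811 0.2203] turn units [0.1  0.03 0.03] w 0.653 F [ 0.7 -0.5  0.1]
shift units [-7.75 -8.42  0.28]
```

Emit:
jog_arm(increments=[[[-0.8,-0.8,0,0,0,0,0.3],[-0.8,-0.8,0,0,0,0,0.3],[-0.8,-0.8,0,0,0,0,0.3],[-0.8,-0.8,0,0,0,0,0.3],[-0.8,-0.8,0,0,0,0,0.3]]])

```text
time: 10.92
tool_pos: [0.5078, -0.0858, 0.215]
tcp_rot: [1.581, 2.714, 0.0]
wrist_force: [0.5, -0.2, 1.1]
width: 0.647
grip_force: 0.0
```

Emit:
jog_arm(increments=[[[-0.8,-0.8,0,0,0,0,0.3],[-0.8,-0.8,0,0,0,0,0.3],[-0.8,-0.8,0,0,0,0,0.3],[-0.6,-0.8,0,0,0,0,0.3],[-0.3,-0.6,0,0,0,0,0.3]]])

```text
time: 11.33
tool_pos: [0.4574, -0.2295, 0.2152]
tcp_rot: [1.583, 2.711, -0.001]
wrist_force: [-0.1, -0.7, 0.3]
width: 0.65
grip_force: 0.0
```

Emit:
jog_arm(increments=[[[0,0,0,0,0,0,0.3],[0,0,0,0,0,0,0.3],[0,0,0,0,0,0,0.3],[0,0,0,0,0,0,0.3],[0,0,0,0,0,0,0.3]]])

```text
time: 11.75
tool_pos: [0.4584, -0.2257, 0.2145]
tcp_rot: [1.58, 2.715, 0.0]
wrist_force: [-0.1, 1.0, -0.1]
width: 0.651
grip_force: 0.0
```

```bash
python3 go.py .453 -.246 .136; python3 - <<'E'
from h import *
s,d=viewer.read_camera("scene"); p,d2=viewer.read_camera("top"); np.save("s2.npy",d)
cv2.imwrite("pics/a5.png",np.hstack([cv2.resize(s[120:270,100:250],(400,400)),cv2.resize(s[170:320,230:380],(400,400))]))
W=world("top",d2); blobs(W,.052,.2,(.4,.65,-.3,.25),20)
E
```

```text
t 11.75 pos [ 0.4584 -0.2257  0.2145] turn units [ 0.   -0.    0.02] w 0.651 F [-0.1  1.  -0.1]
shift units [-0.5  -0.49  2.62]
216 px 205.3 195.0 circ [0.5438 0.1134] 0.0217 mean [0.5434 0.1128 0.0621] zmax 0.0767
50 px 311.0 193.4 circ [ 0.5481 -0.1505] 0.009 mean [ 0.5467 -0.1493  0.0755] zmax 0.0887
39 px 340.9 215.8 circ [ 0.485  -0.2039] 0.0107 mean [ 0.4855 -0.2014  0.1879] zmax 0.1996
90 px 309.6 227.3 circ [ 0.4641 -0.1459] 0.0127 mean [ 0.4633 -0.1444  0.0821] zmax 0.0956
26 px 246.6 232.2 circ [0.4506 0.0096] 0.0065 mean [0.4514 0.0093 0.0586] zmax 0.0683
```

View pics/a5.png

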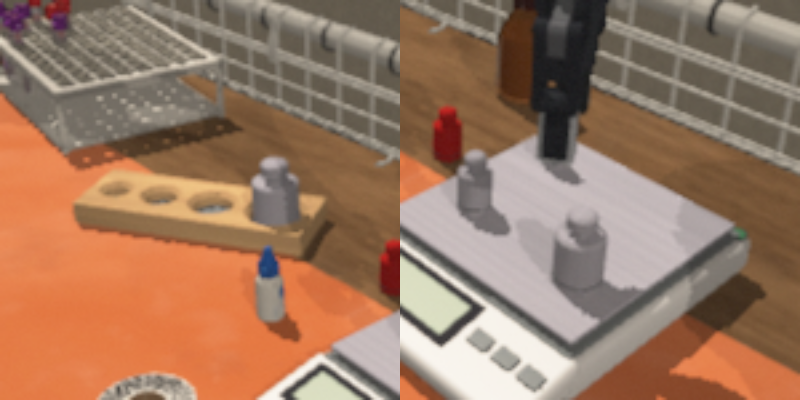

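The 500 g weight stands upright in its well (crop (275,195)). The other weights are untouched. My floor estimate seems biased by wall shadow, so I check it across the wells.

```bash
python3 - <<'E'
from h import *
p=cv2.imread("pics/top0.png"); h=cv2.cvtColor(p,cv2.COLOR_BGR2HSV)
for r in(208,): print([tuple(map(int,h[r,u,1:])) for u in range(172,198)])
print([tuple(map(int,h[v,185,1:])) for v in range(195,222)])
# candidate centres projected at floor and mouth
for n,x,y in(("200",.5139,.1709),("100",.4873,.2179),("50",.4642,.2588)):
    for r,z in((0,.008),(0,.022)): print(n,z,proj("top",np.array([x,y,z])).round(1))
E
```

```text
[(141, 234), (138, 236), (142, 236), (144, 211), (152, 175), (150, 161), (125, 110), (49, 84), (44, 93), (11, 145), (7, 139), (13, 139), (19, 135), (8, 130), (17, 139), (16, 140), (11, 141), (18, 129), (10, 122), (15, 123), (83, 160), (146, 204), (149, 226), (138, 232), (143, 230), (141, 230)]
[(143, 235), (139, 237), (139, 236), (145, 231), (151, 204), (145, 181), (75, 122), (4, 130), (14, 143), (13, 142), (11, 142), (12, 146), (9, 136), (8, 130), (16, 130), (6, 128), (15, 133), (13, 133), (15, 132), (12, 123), (63, 142), (151, 183), (150, 206), (148, 234), (143, 230), (144, 229), (147, 228)]
200 0.008 [185.4 208.3]
200 0.022 [184.5 207.9]
100 0.008 [167.2 218.4]
100 0.022 [166.1 218.1]
50 0.008 [151.2 227.2]
50 0.022 [149.9 227.1]
```

Mouth-edge centres agree with the estimate, so the remaining offset is camera-to-arm bias. I'll use the tool position that worked for the 500 g plus the row offsets. Now grasp the 200 g.

Emit:
jog_arm(increments=[[[-0.47,-0.46,0,0,0,0,0.3],[0,0,0,0,0,0,0.3],[0,0,0.3,0,0,0,0.3],[0,0,0.6,0,0,0,0.3],[0,0,0.6,0,0,0,0.3]]])

```text
time: 12.27
tool_pos: [0.4535, -0.2454, 0.1693]
tcp_rot: [1.581, 2.713, 0.001]
wrist_force: [-0.5, -0.3, -0.3]
width: 0.648
grip_force: 0.0
```

Emit:
jog_arm(increments=[[[0,0,0.5,0,0,0,0.3],[0,0,0.4,0,0,0,0.3],[0,0,0.18,0,0,0,0.3],[0,0,0,0,0,0,0.3],[0,0,0,0,0,0,0.3]]])

```text
time: 12.68
tool_pos: [0.4529, -0.2456, 0.137]
tcp_rot: [-1.581, -2.714, -0.0]
wrist_force: [0.7, 0.1, 0.8]
width: 0.648
grip_force: 0.0
```

```bash
python3 go.py .4534 -.2447 .137
```

```text
t 12.68 pos [ 0.4529 -0.2456  0.137 ] turn units [-0.   -0.    0.01] w 0.648 F [0.7 0.1 0.8]
shift units [ 0.02  0.03 -0.  ]
```

Emit:
jog_arm(increments=[[[0,0,0,0,0,0,-1],[0,0,0,0,0,0,-1],[0,0,0,0,0,0,-1],[0,0,0,0,0,0,-1],[0,0,0,0,0,0,-1]]])

```text
time: 13.1
tool_pos: [0.454, -0.2463, 0.1387]
tcp_rot: [1.581, 2.711, 0.001]
wrist_force: [0.7, 1.4, 5.4]
width: 0.359
grip_force: 49.9
```

Emit:
jog_arm(increments=[[[0,0,0,0,0,0,-1],[0,0,-0.4,0,0,0,-1],[0,0,-0.8,0,0,0,-1],[0,0,-0.9,0,0,0,-1],[0,0,-0.7,0,0,0,-1]]])

```text
time: 13.52
tool_pos: [0.4522, -0.2457, 0.2225]
tcp_rot: [-1.581, -2.714, 0.001]
wrist_force: [0.9, -0.6, -2.1]
width: 0.365
grip_force: 50.1
```

Emit:
jog_arm(increments=[[[0.4,0.3,0,0,0,0,-1],[0.8,0.6,0,0,0,0,-1],[0.8,0.6,0,0,0,0,-1],[0.8,0.6,0,0,0,0,-1],[0.8,0.6,0,0,0,0,-1]]])

```text
time: 13.93
tool_pos: [0.4691, -0.1108, 0.2211]
tcp_rot: [-1.583, -2.713, 0.001]
wrist_force: [0.7, 0.3, -2.7]
width: 0.364
grip_force: 50.2
```

Emit:
jog_arm(increments=[[[0.8,0.6,0,0,0,0,-1],[0.8,0.6,0,0,0,0,-1],[0.8,0.6,0,0,0,0,-1],[0.8,0.6,0,0,0,0,-1],[0.8,0.6,0,0,0,0,-1]]])

```text
time: 14.35
tool_pos: [0.4884, 0.0381, 0.2211]
tcp_rot: [-1.582, -2.714, 0.001]
wrist_force: [0.3, -0.7, -1.6]
width: 0.36
grip_force: 50.2
```

Emit:
jog_arm(increments=[[[0.8,0.6,0,0,0,0,-1],[0.8,0.6,0,0,0,0,-1],[0.8,0.6,0,0,0,0,-1],[0.6,0.6,0,0,0,0,-1],[0.3,0.3,0,0,0,0,-1]]])

```text
time: 14.77
tool_pos: [0.5107, 0.1653, 0.2212]
tcp_rot: [-1.579, -2.715, -0.0]
wrist_force: [-1.1, -0.7, -1.6]
width: 0.366
grip_force: 50.2
```

Emit:
jog_arm(increments=[[[0.1,0.1,0,0,0,0,-1],[0,0,0,0,0,0,-1],[0,0,0,0,0,0,-1],[0,0,0,0,0,0,-1],[0,0,0,0,0,0,-1]]])

```text
time: 15.18
tool_pos: [0.5117, 0.1657, 0.221]
tcp_rot: [-1.584, -2.713, 0.001]
wrist_force: [0.3, -0.0, -2.0]
width: 0.364
grip_force: 50.2
```

```bash
python3 go.py .5125 .1752 .098; python3 - <<'E'
from h import *
s,d=viewer.read_camera("scene"); 
cv2.imwrite("pics/a6.png",cv2.resize(s[110:260,100:250],(600,600)))
E
```

```text
t 15.18 pos [0.5117 0.1657 0.221 ] turn units [-0.01  0.   -0.01] w 0.364 F [ 0.3 -0.  -2. ]
shift units [0.26 0.18 4.1 ]
```

View pics/a6.png

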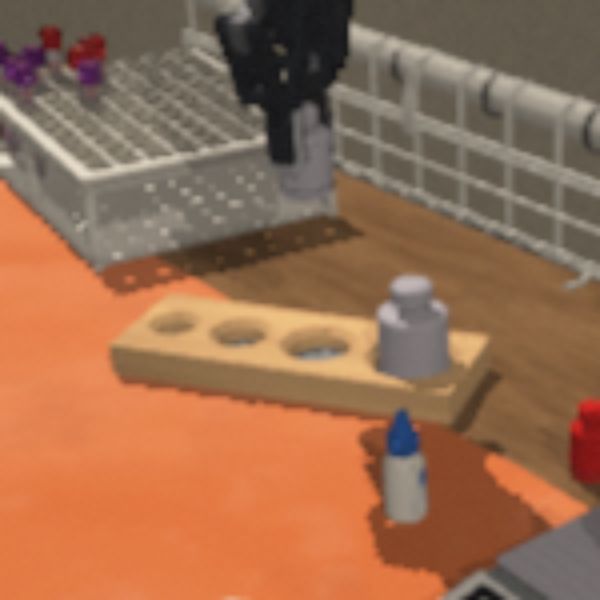

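Emit:
jog_arm(increments=[[[0.26,0.18,0.3,0,0,0,-1],[0,0,0.8,0,0,0,-1],[0,0,0.8,0,0,0,-1],[0,0,0.6,0,0,0,-1],[0,0,0.4,0,0,0,-1]]])

```text
time: 15.65
tool_pos: [0.5113, 0.1762, 0.1313]
tcp_rot: [-1.581, -2.712, 0.004]
wrist_force: [0.3, 0.4, -1.9]
width: 0.367
grip_force: 50.2
```

Emit:
jog_arm(increments=[[[0,0,0.3,0,0,0,-1],[0,0,0.3,0,0,0,-1],[0,0,0.3,0,0,0,-1],[0,0,0,0,0,0,-1],[0,0,0,0,0,0,-1]]])

```text
time: 16.07
tool_pos: [0.5144, 0.1763, 0.1079]
tcp_rot: [1.58, 2.712, 0.002]
wrist_force: [2.3, -3.5, -0.7]
width: 0.362
grip_force: 50.9
```

```bash
python3 go.py .5125 .1752 .098
```

```text
t 16.07 pos [0.5144 0.1763 0.1079] turn units [0.03 0.02 0.01] w 0.362 F [ 2.3 -3.5 -0.7]
shift units [-0.   -0.07  0.33]
```

Emit:
jog_arm(increments=[[[-0.08,0,0,0,0,0,-1],[0,0,0,0,0,0,-1],[0,0,0.05,0,0,0,-1],[0,0,0,0,0,0,-1],[0,0,0,0,0,0,-1]]])

```text
time: 16.48
tool_pos: [0.5139, 0.1745, 0.1055]
tcp_rot: [-1.582, -2.714, -0.0]
wrist_force: [0.3, -0.4, -4.1]
width: 0.362
grip_force: 50.8
```

```bash
python3 go.py .5125 .1752 .098
```

```text
t 16.48 pos [0.5139 0.1745 0.1055] turn units [ 0.   -0.    0.01] w 0.362 F [ 0.3 -0.4 -4.1]
shift units [ 0.04 -0.03  0.25]
```

Emit:
jog_arm(increments=[[[0,0,0.08,0,0,0,-1],[0,0,0.08,0,0,0,-1],[0,0,0.05,0,0,0,-1],[0,0,0,0,0,0,-1],[0,0,0,0,0,0,-1]]])

```text
time: 16.9
tool_pos: [0.514, 0.1747, 0.1005]
tcp_rot: [-1.582, -2.714, 0.0]
wrist_force: [-3.9, 0.1, 8.4]
width: 0.365
grip_force: 51.8
```

Emit:
jog_arm(increments=[[[0,0,0.03,0,0,0,-1],[0,0,0,0,0,0,-1],[0,0,0,0,0,0,-1],[0,0,0,0,0,0,-1],[0,0,0,0,0,0,-1]]])

```text
time: 17.32
tool_pos: [0.514, 0.1748, 0.1004]
tcp_rot: [-1.582, -2.714, 0.0]
wrist_force: [-7.3, -0.2, 14.7]
width: 0.364
grip_force: 52.5
```

Floor contact at the expected height. Release, rise, and go to the 100 g.

Emit:
jog_arm(increments=[[[0,0,-0.06,0,0,0,0.1],[0,0,0,0,0,0,0.1],[0,0,0,0,0,0,0.1],[0,0,-0.2,0,0,0,0.1],[0,0,-0.6,0,0,0,0.1]]])

```text
time: 17.73
tool_pos: [0.5117, 0.1737, 0.1216]
tcp_rot: [-1.58, -2.71, 0.007]
wrist_force: [-0.8, 0.1, -0.1]
width: 0.549
grip_force: 0.0
```

Emit:
jog_arm(increments=[[[0,0,-0.8,0,0,0,0.1],[0,0,-0.9,0,0,0,0.1],[0,0,-0.9,0,0,0,0.1],[0,0,-0.5,0,0,0,0.1],[0,0,0,0,0,0,0.1]]])

```text
time: 18.15
tool_pos: [0.5166, 0.1751, 0.222]
tcp_rot: [1.579, 2.709, 0.01]
wrist_force: [0.4, 0.1, 0.3]
width: 0.552
grip_force: 0.0
```

```bash
python3 go.py .4640 -.1455 .22
```

```text
t 18.15 pos [0.5166 0.1751 0.222 ] turn units [0.08 0.02 0.01] w 0.552 F [0.4 0.1 0.3]
shift units [-8.43 -6.79  0.03]
```

Emit:
jog_arm(increments=[[[-0.4,-0.3,0,0,0,0,0.1],[-0.9,-0.7,0,0,0,0,0.1],[-0.9,-0.7,0,0,0,0,0.1],[-0.9,-0.7,0,0,0,0,0.1],[-0.9,-0.7,0,0,0,0,0.1]]])

```text
time: 18.57
tool_pos: [0.4911, 0.023, 0.2158]
tcp_rot: [-1.58, -2.714, 0.002]
wrist_force: [-0.3, -0.5, 0.2]
width: 0.548
grip_force: 0.0
```

Emit:
jog_arm(increments=[[[-0.9,-0.7,0,0,0,0,0.1],[-0.9,-0.7,0,0,0,0,0.1],[-0.9,-0.7,0,0,0,0,0.1],[-0.9,-0.7,0,0,0,0,0.1],[-0.6,-0.5,0,0,0,0,0.1]]])

```text
time: 18.98
tool_pos: [0.467, -0.1366, 0.2159]
tcp_rot: [-1.583, -2.712, 0.002]
wrist_force: [0.1, -0.1, 0.1]
width: 0.551
grip_force: 0.0
```

Emit:
jog_arm(increments=[[[-0.27,-0.31,0,0,0,0,0.1],[0,0,0.4,0,0,0,0.1],[0,0,0.4,0,0,0,0.1],[0,0,0,0,0,0,0.1],[0,0,0,0,0,0,0.1]]])

```text
time: 19.4
tool_pos: [0.4628, -0.1445, 0.1908]
tcp_rot: [-1.578, -2.711, 0.001]
wrist_force: [-0.9, -0.5, 0.4]
width: 0.552
grip_force: 0.0
```

```bash
python3 go.py .4640 -.1455 .137; python3 - <<'E'
from h import *
p,d=viewer.read_camera("top"); W=world("top",d); blobs(W,.04,.2,(.42,.65,-.3,.25),20)
s,d=viewer.read_camera("scene")
cv2.imwrite("pics/a7.png",np.hstack([cv2.resize(s[120:270,100:250],(400,400)),cv2.resize(s[170:320,230:380],(400,400))]))
E
```

```text
t 19.4 pos [ 0.4628 -0.1445  0.1908] turn units [-0.03 -0.04  0.02] w 0.552 F [-0.9 -0.5  0.4]
shift units [-0.05  0.02  1.79]
1032 px 330.4 188.1 circ [ 0.5439 -0.1972] 0.0995 mean [ 0.5636 -0.2022  0.0457] zmax 0.054
242 px 205.5 195.1 circ [0.545  0.1137] 0.0221 mean [0.5434 0.1124 0.0606] zmax 0.0784
29 px 263.8 192.3 circ [ 0.5526 -0.0338] 0.0078 mean [ 0.5524 -0.0333  0.045 ] zmax 0.0508
129 px 182.0 208.4 circ [0.511  0.1729] 0.0163 mean [0.5105 0.172  0.0519] zmax 0.0667
41 px 246.9 232.3 circ [0.4508 0.0087] 0.0103 mean [0.4512 0.0086 0.0527] zmax 0.0657
36 px 309.8 243.9 circ [ 0.4227 -0.1541] 0.018 mean [ 0.4229 -0.1487  0.0459] zmax 0.0487
```

View pics/a7.png

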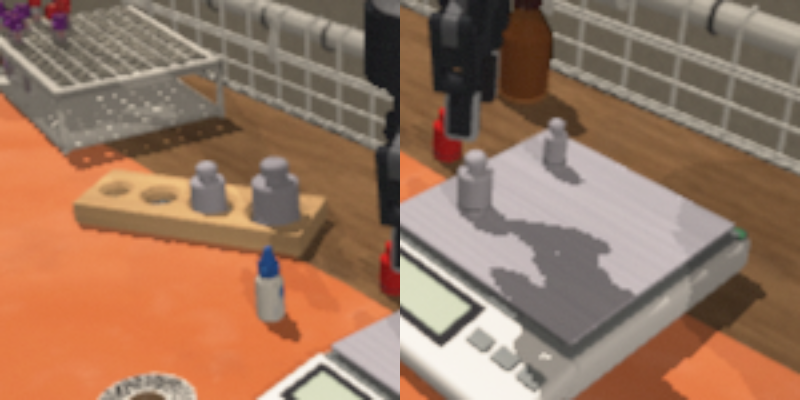

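The 500 and 200 g weights are both in and upright (crop (275,190), (208,185)). Gripper is above the 100 g.

Emit:
jog_arm(increments=[[[0,0,0.4,0,0,0,0.1],[0,0,0.6,0,0,0,0.1],[0,0,0.5,0,0,0,0.1],[0,0,0.3,0,0,0,0.1],[0,0,0,0,0,0,0.1]]])

```text
time: 19.92
tool_pos: [0.4626, -0.1449, 0.1367]
tcp_rot: [-1.579, -2.711, 0.001]
wrist_force: [0.3, 0.2, -0.4]
width: 0.55
grip_force: 0.0
```

Emit:
jog_arm(increments=[[[0,0,0,0,0,0,-1],[0,0,0,0,0,0,-1],[0,0,0,0,0,0,-1],[0,0,0,0,0,0,-1],[0,0,0,0,0,0,-1]]], force=40)

```text
time: 20.33
tool_pos: [0.4648, -0.1462, 0.14]
tcp_rot: [1.581, 2.713, 0.001]
wrist_force: [0.9, -0.2, 0.4]
width: 0.265
grip_force: 39.2
```

Emit:
jog_arm(increments=[[[0,0,0,0,0,0,-1],[0,0,-0.2,0,0,0,-1],[0,0,-0.7,0,0,0,-1],[0,0,-0.9,0,0,0,-1],[0,0,-0.9,0,0,0,-1]]])

```text
time: 20.75
tool_pos: [0.463, -0.1456, 0.2204]
tcp_rot: [-1.581, -2.712, 0.001]
wrist_force: [1.0, 0.2, -0.9]
width: 0.268
grip_force: 39.2
```

```bash
python3 go.py .4874 .2217 .22
```

```text
t 20.75 pos [ 0.463  -0.1456  0.2204] turn units [-0.02 -0.02  0.01] w 0.268 F [ 1.   0.2 -0.9]
shift units [10.25  6.74  0.02]
```

Emit:
jog_arm(increments=[[[0.4,0.3,0,0,0,0,-1],[0.85,0.56,0,0,0,0,-1],[0.85,0.56,0,0,0,0,-1],[0.85,0.56,0,0,0,0,-1],[0.85,0.56,0,0,0,0,-1]]])

```text
time: 21.17
tool_pos: [0.4738, -0.0081, 0.2206]
tcp_rot: [1.583, 2.713, -0.0]
wrist_force: [-0.4, -0.4, -0.6]
width: 0.274
grip_force: 39.3
```

Emit:
jog_arm(increments=[[[0.85,0.56,0,0,0,0,-1],[0.85,0.56,0,0,0,0,-1],[0.85,0.56,0,0,0,0,-1],[0.85,0.56,0,0,0,0,-1],[0.85,0.56,0,0,0,0,-1]]])

```text
time: 21.58
tool_pos: [0.484, 0.1446, 0.2205]
tcp_rot: [1.582, 2.714, -0.0]
wrist_force: [0.8, -0.4, -1.3]
width: 0.268
grip_force: 39.3
```

Emit:
jog_arm(increments=[[[0.85,0.56,0,0,0,0,-1],[0.85,0.56,0,0,0,0,-1],[0.5,0.28,0,0,0,0,-1],[0,0,0,0,0,0,-1],[0,0,0,0,0,0,-1]]])

```text
time: 22.0
tool_pos: [0.4881, 0.2218, 0.2202]
tcp_rot: [-1.579, -2.716, 0.002]
wrist_force: [-0.1, 0.2, -1.5]
width: 0.267
grip_force: 39.3
```

Emit:
jog_arm(increments=[[[0,0,0,0,0,0,-1],[0,0,0.4,0,0,0,-1],[0,0,0.8,0,0,0,-1],[0,0,0.8,0,0,0,-1],[0,0,0,0,0,0,-1]]])

```text
time: 22.42
tool_pos: [0.4849, 0.2186, 0.1547]
tcp_rot: [-1.581, -2.708, 0.012]
wrist_force: [-2.1, -0.7, -1.8]
width: 0.267
grip_force: 39.3
```

Emit:
jog_arm(increments=[[[0,0,0,0,0,0,-1],[0,0,0,0,0,0,-1],[0,0,0,0,0,0,-1],[0,0,0,0,0,0,-1],[0,0,0,0,0,0,-1]]])

```text
time: 22.83
tool_pos: [0.4894, 0.2215, 0.1616]
tcp_rot: [1.581, 2.713, 0.003]
wrist_force: [-0.1, 0.5, -1.2]
width: 0.268
grip_force: 39.4
```

```bash
python3 go.py .4874 .2217 .108
```

```text
t 22.83 pos [0.4894 0.2215 0.1616] turn units [0.02 0.   0.  ] w 0.268 F [-0.1  0.5 -1.2]
shift units [ 0.04 -0.06  1.79]
```

Emit:
jog_arm(increments=[[[0.02,-0.03,0.3,0,0,0,-1],[0,0,0.5,0,0,0,-1],[0,0,0.4,0,0,0,-1],[0,0,0.3,0,0,0,-1],[0,0,0.2,0,0,0,-1]]])

```text
time: 23.25
tool_pos: [0.4864, 0.221, 0.1073]
tcp_rot: [-1.581, -2.713, 0.003]
wrist_force: [-0.0, -0.2, -1.5]
width: 0.267
grip_force: 39.4
```

Emit:
jog_arm(increments=[[[0,0,0.1,0,0,0,-1],[0,0,0,0,0,0,-1],[0,0,0,0,0,0,-1],[0,0,0,0,0,0,-1],[0,0,0,0,0,0,-1]]])

```text
time: 23.67
tool_pos: [0.4879, 0.2216, 0.1069]
tcp_rot: [1.581, 2.714, 0.002]
wrist_force: [0.9, -0.1, -1.5]
width: 0.27
grip_force: 39.4
```

```bash
python3 go.py .4874 .2217 .099
```

```text
t 23.67 pos [0.4879 0.2216 0.1069] turn units [0.01 0.   0.01] w 0.27 F [ 0.9 -0.1 -1.5]
shift units [ 0.01 -0.01  0.26]
```

No contact. Continue down.

Emit:
jog_arm(increments=[[[0,0,0.08,0,0,0,-1],[0,0,0.05,0,0,0,-1],[0,0,0.05,0,0,0,-1],[0,0,0,0,0,0,-1],[0,0,0,0,0,0,-1]]])

```text
time: 24.08
tool_pos: [0.4878, 0.2215, 0.1019]
tcp_rot: [1.582, 2.714, 0.001]
wrist_force: [-2.0, -0.4, 6.8]
width: 0.271
grip_force: 39.9
```

Emit:
jog_arm(increments=[[[0,0,0.04,0,0,0,-1],[0,0,0,0,0,0,-1],[0,0,0,0,0,0,-1],[0,0,0,0,0,0,-1],[0,0,0,0,0,0,-1]]])

```text
time: 24.5
tool_pos: [0.488, 0.2216, 0.1017]
tcp_rot: [1.582, 2.714, 0.001]
wrist_force: [-4.6, -1.2, 14.5]
width: 0.271
grip_force: 40.5
```

Floor contact as expected. Release, rise, go to the 50 g.

Emit:
jog_arm(increments=[[[0,0,-0.06,0,0,0,0],[0,0,0,0,0,0,0],[0,0,0,0,0,0,0],[0,0,-0.2,0,0,0,0],[0,0,-0.6,0,0,0,0]]])

```text
time: 24.92
tool_pos: [0.4851, 0.2205, 0.1229]
tcp_rot: [-1.58, -2.711, 0.008]
wrist_force: [-0.1, 0.6, 0.8]
width: 0.504
grip_force: 0.0
```

Emit:
jog_arm(increments=[[[0,0,-0.8,0,0,0,0],[0,0,-0.9,0,0,0,0],[0,0,-0.9,0,0,0,0],[0,0,-0.5,0,0,0,0],[-0.5,-0.2,0,0,0,0,0]]])

```text
time: 25.33
tool_pos: [0.492, 0.2078, 0.2235]
tcp_rot: [1.577, 2.711, 0.012]
wrist_force: [0.7, -0.1, 0.9]
width: 0.498
grip_force: 0.0
```

Emit:
jog_arm(increments=[[[-0.9,-0.3,0,0,0,0,0],[-0.9,-0.3,0,0,0,0,0],[-0.9,-0.3,0,0,0,0,0],[-0.9,-0.3,0,0,0,0,0],[-0.9,-0.3,0,0,0,0,0]]])

```text
time: 25.75
tool_pos: [0.5169, 0.0645, 0.2185]
tcp_rot: [1.581, 2.715, 0.0]
wrist_force: [-0.2, -0.2, 0.0]
width: 0.499
grip_force: 0.0
```

Emit:
jog_arm(increments=[[[-0.9,-0.4,0,0,0,0,0],[-0.9,-0.4,0,0,0,0,0],[-0.9,-0.4,0,0,0,0,0],[-0.9,-0.4,0,0,0,0,0],[-0.9,-0.4,0,0,0,0,0]]])

```text
time: 26.17
tool_pos: [0.5311, -0.0828, 0.2185]
tcp_rot: [-1.582, -2.714, 0.0]
wrist_force: [0.2, 0.1, -0.1]
width: 0.501
grip_force: 0.0
```

Emit:
jog_arm(increments=[[[-0.9,-0.4,0,0,0,0,0],[-0.9,-0.26,0,0,0,0,0],[-0.46,0,0,0,0,0,0],[0,0,0,0,0,0,0],[0,0,0,0,0,0,0]]])

```text
time: 26.58
tool_pos: [0.5476, -0.1502, 0.2182]
tcp_rot: [-1.584, -2.712, -0.001]
wrist_force: [-0.3, 1.2, -0.8]
width: 0.499
grip_force: 0.0
```

Emit:
jog_arm(increments=[[[0,0,0.3,0,0,0,0],[0,0,0.5,0,0,0,0],[0,0,0.2,0,0,0,0],[0,0,0,0,0,0,0],[0,0,0,0,0,0,0]]])

```text
time: 27.0
tool_pos: [0.5469, -0.1489, 0.1875]
tcp_rot: [-1.579, -2.714, 0.0]
wrist_force: [-0.5, -0.4, -0.3]
width: 0.498
grip_force: 0.0
```

```bash
python3 go.py .548 -.1498 .136; python3 - <<'E'
from h import *
p,d=viewer.read_camera("top"); W=world("top",d); blobs(W,.03,.2,(.42,.65,.05,.3),15)
s,d=viewer.read_camera("scene")
cv2.imwrite("pics/a8.png",np.hstack([cv2.resize(s[120:270,100:250],(400,400)),cv2.resize(s[170:320,200:350],(400,400))]))
E
```

```text
t 27.0 pos [ 0.5469 -0.1489  0.1875] turn units [-0.01 -0.02  0.02] w 0.498 F [-0.5 -0.4 -0.3]
shift units [-0.05  0.02  1.72]
249 px 205.6 195.3 circ [0.545 0.114] 0.0222 mean [0.543  0.1123 0.0596] zmax 0.0786
145 px 182.5 208.6 circ [0.5108 0.1729] 0.0167 mean [0.51   0.171  0.0503] zmax 0.0667
79 px 163.7 218.1 circ [0.4869 0.2201] 0.0126 mean [0.4862 0.2188 0.0452] zmax 0.0583
```

View pics/a8.png

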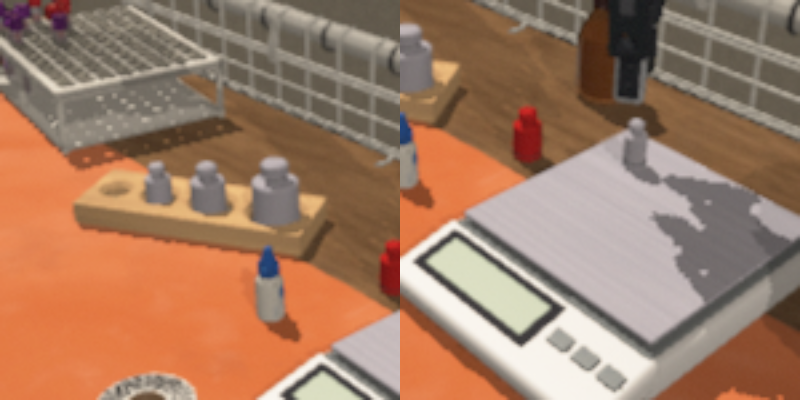

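Three weights are in and upright. Now the 50 g.

Emit:
jog_arm(increments=[[[0,0.02,0.4,0,0,0,0],[0,0,0.6,0,0,0,0],[0,0,0.5,0,0,0,0],[0,0,0.28,0,0,0,0],[0,0,0,0,0,0,0]]])

```text
time: 27.52
tool_pos: [0.5464, -0.1492, 0.1324]
tcp_rot: [-1.58, -2.711, 0.001]
wrist_force: [-0.1, -0.2, 0.2]
width: 0.497
grip_force: 0.0
```

Emit:
jog_arm(increments=[[[0,0,0,0,0,0,-1],[0,0,0,0,0,0,-1],[0,0,0,0,0,0,-1],[0,0,0,0,0,0,-1],[0,0,0,0,0,0,-1]]], force=30)

```text
time: 27.93
tool_pos: [0.5486, -0.1499, 0.1358]
tcp_rot: [1.581, 2.713, 0.001]
wrist_force: [0.5, -0.4, 0.3]
width: 0.193
grip_force: 29.0
```

Emit:
jog_arm(increments=[[[0,0,0,0,0,0,-1],[0,0,0,0,0,0,-1],[0,0,-0.3,0,0,0,-1],[0,0,-0.5,0,0,0,-1],[0,0,-0.5,0,0,0,-1]]])

```text
time: 28.35
tool_pos: [0.5472, -0.1495, 0.1739]
tcp_rot: [-1.581, -2.712, 0.001]
wrist_force: [0.6, 0.2, -1.3]
width: 0.19
grip_force: 29.0
```

```bash
python3 go.py .4649 .2625 .22; python3 - <<'E'
from h import *
s,d=viewer.read_camera("scene")
cv2.imwrite("pics/a9.png",cv2.resize(s[160:260,240:340],(500,500)))
E
```

```text
t 28.35 pos [ 0.5472 -0.1495  0.1739] turn units [-0.02 -0.02  0.01] w 0.19 F [ 0.6  0.2 -1.3]
shift units [13.3   4.38 -1.52]
```

View pics/a9.png

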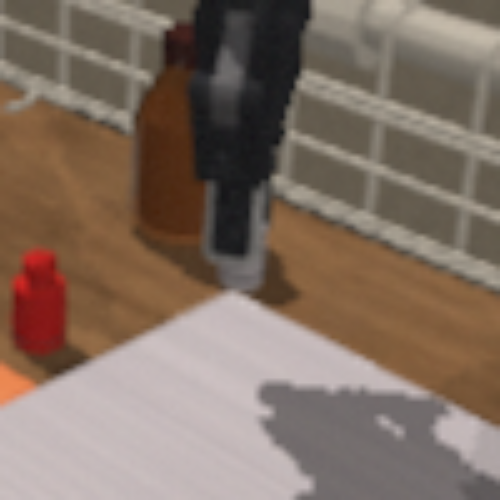

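The 50 g is held upright (crop (240,265)). Carry it to the last well.

Emit:
jog_arm(increments=[[[0,0,-0.7,0,0,0,-1],[0,0,-0.6,0,0,0,-1],[0.4,0.13,-0.2,0,0,0,-1],[0.9,0.3,0,0,0,0,-1],[0.9,0.3,0,0,0,0,-1]]])

```text
time: 28.82
tool_pos: [0.5345, -0.0809, 0.2195]
tcp_rot: [1.585, 2.711, 0.001]
wrist_force: [-0.5, 0.7, -0.9]
width: 0.196
grip_force: 29.0
```

Emit:
jog_arm(increments=[[[0.9,0.3,0,0,0,0,-1],[0.9,0.3,0,0,0,0,-1],[0.9,0.3,0,0,0,0,-1],[0.9,0.3,0,0,0,0,-1],[0.9,0.3,0,0,0,0,-1]]])

```text
time: 29.23
tool_pos: [0.5057, 0.06, 0.2183]
tcp_rot: [-1.581, -2.713, 0.0]
wrist_force: [-0.4, 0.4, 0.1]
width: 0.19
grip_force: 29.0
```

Emit:
jog_arm(increments=[[[0.9,0.3,0,0,0,0,-1],[0.9,0.3,0,0,0,0,-1],[0.9,0.3,0,0,0,0,-1],[0.9,0.3,0,0,0,0,-1],[0.9,0.3,0,0,0,0,-1]]])

```text
time: 29.65
tool_pos: [0.4782, 0.1995, 0.2183]
tcp_rot: [-1.581, -2.714, 0.001]
wrist_force: [-0.2, 0.4, -0.0]
width: 0.196
grip_force: 29.0
```

Emit:
jog_arm(increments=[[[0.9,0.3,0,0,0,0,-1],[0.9,0.3,0,0,0,0,-1],[0.3,0.05,0,0,0,0,-1],[0,0,0,0,0,0,-1],[0,0,0.3,0,0,0,-1]]])

```text
time: 30.07
tool_pos: [0.466, 0.2628, 0.211]
tcp_rot: [1.578, 2.714, 0.003]
wrist_force: [0.2, -0.2, -0.2]
width: 0.194
grip_force: 29.0
```

Emit:
jog_arm(increments=[[[0,0,0.7,0,0,0,-1],[0,0,0.7,0,0,0,-1],[0,0,0.3,0,0,0,-1],[0,0,0,0,0,0,-1],[0,0,0,0,0,0,-1]]])

```text
time: 30.48
tool_pos: [0.4653, 0.2609, 0.1582]
tcp_rot: [-1.583, -2.712, 0.003]
wrist_force: [0.3, -0.4, -0.5]
width: 0.191
grip_force: 29.0
```

Emit:
jog_arm(increments=[[[0,0,0,0,0,0,-1],[0,0,0,0,0,0,-1],[0,0,0,0,0,0,-1],[0,0,0,0,0,0,-1],[0,0,0,0,0,0,-1]]])

```text
time: 30.9
tool_pos: [0.466, 0.2624, 0.1597]
tcp_rot: [1.581, 2.714, 0.002]
wrist_force: [0.7, -0.4, -0.7]
width: 0.191
grip_force: 29.0
```

```bash
python3 go.py .4649 .2625 .104
```

```text
t 30.9 pos [0.466  0.2624 0.1597] turn units [0.01 0.   0.01] w 0.191 F [ 0.7 -0.4 -0.7]
shift units [ 0.02 -0.03  1.86]
```

Emit:
jog_arm(increments=[[[0.02,-0.02,0.3,0,0,0,-1],[0,0,0.5,0,0,0,-1],[0,0,0.5,0,0,0,-1],[0,0,0.3,0,0,0,-1],[0,0,0.2,0,0,0,-1]]])

```text
time: 31.32
tool_pos: [0.4638, 0.262, 0.1031]
tcp_rot: [-1.581, -2.713, 0.004]
wrist_force: [-0.6, -1.0, -1.9]
width: 0.192
grip_force: 29.0
```

Emit:
jog_arm(increments=[[[0,0,0,0,0,0,-1],[0,0,0,0,0,0,-1],[0,0,0,0,0,0,-1],[0,0,0,0,0,0,-1],[0,0,0,0,0,0,-1]]])

```text
time: 31.73
tool_pos: [0.4655, 0.2627, 0.1058]
tcp_rot: [1.581, 2.714, 0.002]
wrist_force: [-0.3, 0.4, -0.8]
width: 0.191
grip_force: 29.0
```

```bash
python3 go.py .4649 .2625 .097
```

```text
t 31.73 pos [0.4655 0.2627 0.1058] turn units [0.02 0.   0.01] w 0.191 F [-0.3  0.4 -0.8]
shift units [ 0.   -0.02  0.29]
```

Emit:
jog_arm(increments=[[[0,0,0.1,0,0,0,-1],[0,0,0.08,0,0,0,-1],[0,0,0.05,0,0,0,-1],[0,0,0,0,0,0,-1],[0,0,0,0,0,0,-1]]])

```text
time: 32.15
tool_pos: [0.4648, 0.2624, 0.0979]
tcp_rot: [-1.582, -2.714, 0.0]
wrist_force: [-1.0, 0.2, -1.2]
width: 0.194
grip_force: 29.0
```

Emit:
jog_arm(increments=[[[0,0,0.04,0,0,0,-1],[0,0,0,0,0,0,-1],[0,0,0,0,0,0,-1],[0,0,0,0,0,0,-1],[0,0,0,0,0,0,-1]]])

```text
time: 32.57
tool_pos: [0.465, 0.2624, 0.0976]
tcp_rot: [1.582, 2.714, 0.0]
wrist_force: [-2.4, -1.0, 6.4]
width: 0.192
grip_force: 29.2
```

Floor contact. Release, rise and clear the block.

Emit:
jog_arm(increments=[[[0,0,-0.03,0,0,0,-0.2],[0,0,0,0,0,0,-0.2],[0,0,0,0,0,0,-0.2],[0,0,-0.2,0,0,0,-0.2],[0,0,-0.6,0,0,0,-0.2]]])

```text
time: 32.98
tool_pos: [0.4628, 0.2613, 0.1195]
tcp_rot: [-1.58, -2.711, 0.008]
wrist_force: [-0.8, 0.1, 0.1]
width: 0.405
grip_force: 0.0
```

Emit:
jog_arm(increments=[[[0,0,-0.8,0,0,0,-0.2],[0,0,-0.9,0,0,0,-0.2],[0,0,-0.9,0,0,0,-0.2],[0,0,-0.9,0,0,0,-0.2],[0,0,-0.9,0,0,0,-0.2]]])

```text
time: 33.4
tool_pos: [0.4646, 0.2622, 0.2554]
tcp_rot: [1.582, 2.714, 0.0]
wrist_force: [0.5, 0.3, -0.5]
width: 0.402
grip_force: 0.0
```

Emit:
jog_arm(increments=[[[-0.8,-0.5,-0.5,0,0,0,-0.2],[-0.8,-0.5,0,0,0,0,-0.2],[-0.8,-0.5,0,0,0,0,-0.2],[-0.8,-0.5,0,0,0,0,-0.2],[-0.8,-0.5,0,0,0,0,-0.2]]])

```text
time: 33.82
tool_pos: [0.4584, 0.1199, 0.2693]
tcp_rot: [1.581, 2.714, 0.001]
wrist_force: [0.4, -0.7, -0.0]
width: 0.396
grip_force: 0.0
```

Emit:
jog_arm(increments=[[[-0.8,-0.5,0,0,0,0,-0.2],[-0.8,-0.5,0,0,0,0,-0.2],[-0.8,-0.5,0,0,0,0,-0.2],[-0.5,-0.3,0,0,0,0,-0.2],[0,0,0,0,0,0,-0.2]]])

```text
time: 34.23
tool_pos: [0.4544, 0.0161, 0.2691]
tcp_rot: [1.586, 2.711, -0.002]
wrist_force: [-0.7, 0.3, -0.6]
width: 0.399
grip_force: 0.0
```

```bash
python3 go.py; python3 - <<'E'
from h import *
p,d=viewer.read_camera("top"); W=world("top",d); blobs(W,.03,.2,(.42,.65,.0,.3),8)
for n,(x,y),r,k,h in(("500",(.545,.114),.0215,.013,.055),("200",(.511,.173),.016,.010,.047),("100",(.487,.22),.012,.008,.041),("50",(.464,.26),.0085,.006,.037)):
    e=np.hypot(W[...,0]-x,W[...,1]-y); z=W[...,2][(e<r)&(e>k)&(W[...,2]>.03)]; print(n,"shoulder expect",h,"90pct",np.percentile(z,[60,80,90]).round(4) if len(z) else None)
s,d=viewer.read_camera("scene"); 
cv2.imwrite("pics/b1.png",np.hstack([cv2.resize(s[140:250,110:250],(500,400)),cv2.resize(p[120:250,130:280],(300,260))[:260].copy() if 0 else cv2.resize(p[130:250,140:230],(300,400))]))
E
```

```text
t 34.23 pos [0.4544 0.0161 0.2691] turn units [-0.    0.01 -0.02] w 0.399 F [-0.7  0.3 -0.6]
115 px 206.4 191.4 circ [0.5495 0.1124] 0.0207 mean [0.5525 0.1102 0.0623] zmax 0.0778
90 px 180.5 207.7 circ [0.5116 0.1751] 0.016 mean [0.5121 0.1757 0.0536] zmax 0.0658
79 px 163.7 218.2 circ [0.4865 0.2211] 0.0127 mean [0.4861 0.2188 0.0454] zmax 0.058
42 px 147.9 226.9 circ [0.4642 0.2601] 0.0089 mean [0.4641 0.2591 0.0411] zmax 0.0509
500 shoulder expect 0.055 90pct [0.0547 0.0559 0.0566]
200 shoulder expect 0.047 90pct [0.0473 0.0482 0.0488]
100 shoulder expect 0.041 90pct [0.0424 0.0439 0.0452]
50 shoulder expect 0.037 90pct [0.035  0.0397 0.0437]
```

View pics/b1.png

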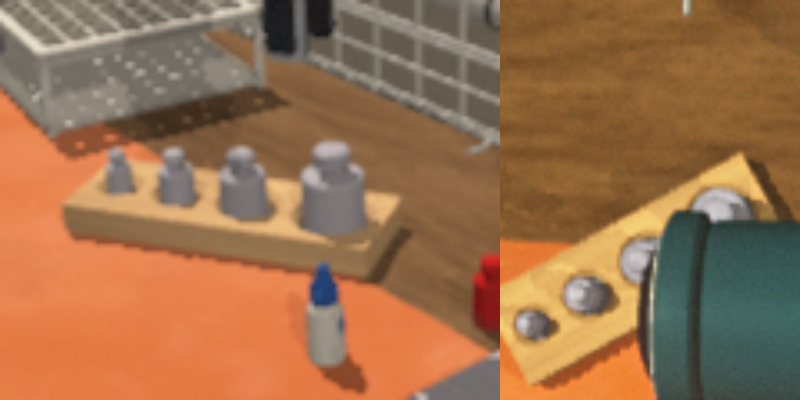

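All four stand upright in order. Shoulder heights for the 500 and 200 g match full seating, and all four knob tops read the same small 3–4 mm camera offset. The vial and red weight are unmoved and the arm is clear.

```bash
python3 -c "
from workcell import bot
print(bot.finish_job())"
```

```text
the job is handed in; nothing more can be done
None
```

The job is handed in: the 500, 200, 100 and 50 g weights stand upright in order in their own wells, each lowered until it touched the floor, with the bottle and the blue-capped vial left where they stood.

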